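# Nudge the sealer backstop home against its hidden stop

## Task

Set the bag backstop of the bench sealer: pick the mallet up off its cork mat and use it to nudge the yellow slide gently along its track and in under the blue hood until it bears firmly on the solid stop hidden inside, and leave it resting there against the stop. Then stand the mallet upright on its cork mat again. Move the slide with the mallet only, never press the slide on the stop harder than about 15 N, and leave the coffee tin, cup and tamper alone.

Things in the scene. Friction and masses are not known exactly. Their poses are not given: they have to be found in the camera images.
- track: Fixed aluminium base plate, 320 x 90 x 6 mm (x from -150 to +170 mm of the origin), with two steel rails on it (tops 12 mm above the bench, inner faces 46.6 mm apart) that guide the slide. Origin on the bench; +x is the way the slide has to go, into the hood. Turned up to 0.3 rad either way.
- hood: Fixed blue sealer hood over the far part of the track, 120 long (x) x 84 wide, its top 70 mm above the bench. Origin on the base plate under the middle of the hood; axes as the track's. The stop is inside, out of sight, at a depth that differs every time. More than 15 N of the slide on the stop spoils the setting.
- slide: Loose yellow backstop slide between the rails, 120 long (x) x 44 wide x 32 mm high, 0.3 to 0.5 kg, with a strike plate 12 mm thick, 44 wide and 54 mm high at its rear. Origin under its middle, on the base plate: rear strike face at x = -60 mm, nose at +60 mm. It takes 2 to 5 N to slide it and it stays where it is left.
- mallet: Mallet standing on the side of its head, handle straight up, 0.22 kg. Head 80 long (x, both ends 6 mm rubber faces) x 36 wide (y) x 36 mm high; handle 24 mm (x) by 20 mm (y) thick, rising from the middle of the head to 134 mm. Origin under the middle of the head.
- mallet_grip (a point): Point on the axis of the mallet's handle 95 mm above its underside, a good place to grip from above; axes as the mallet's.
- mat: Round cork mat fixed on the bench, 160 mm across, 4 mm thick. Origin at the centre of its underside. The mallet starts on it and goes back on it.
- tin: Coffee tin, bystander, 84 mm across, 110 mm high. Origin at the centre of its underside.
- cup: White ceramic cup, bystander, 80 mm across, 60 mm high, with a handle. Origin at the centre of its underside.
- tamper: Steel coffee tamper, bystander, 58 mm across, 88 mm high. Origin at the centre of its underside.
- hood_mouth (a point): Middle of the lower edge of the hood's open mouth (70 mm wide, 37 mm high), on the base plate. The stop's solid face lies 23 to 55 mm farther along +x; a brass pin stands 3 mm proud of it, 21 mm above the plate, on a spring of only 0.6 to 1.1 N. Friction keeps the slide pressed on the pin once it is home.
Not all that is in view belongs to the job. What is shaped like the mat but grey is not meant. Several things look just like the mallet: the one meant starts farthest to the robot's right.

How it is judged (in metres and radians):
On the way, in this order (a step that is already met when the one before it is completed fails the run):
1. the mallet is held in the fingers and lifted clear of the mat (contact force between the fingers and mallet above 1 N and height (world z) of mallet above 0.01 m), for 0.1 s.
2. pushed by the mallet, the slide bears on the solid stop inside the hood (over 1.5 N, more than the pin's spring) (contact force between slide and hood above 1.5 N and contact force between mallet and slide above 0.5 N), for 0.02 s.
At the end, for the whole second after the job is handed in: The slide rests flat in its track, still in contact with the stop inside the hood (0.1 N or more), and the mallet stands upright (within 0.1 rad) on its head on the cork mat, within 50 mm of the mat's centre, released and at rest (contact force between slide and hood above 0.1 N and linear speed of slide below 0.01 m/s and angle between slide's own z axis and vertical below 0.06 rad and horizontal distance between mallet and mat below 0.05 m and height (world z) of mallet below 0.008 m and angle between mallet's own z axis and vertical below 0.1 rad and linear speed of mallet below 0.02 m/s); the robot touches nothing.
It fails at once if the slide is pressed on the stop or hood with more than 15 N (contact force between slide and hood above 15 N).
It fails at once if the robot touches the slide itself (contact force between any of the fingers, the arm and slide above 0.5 N).
It fails at once if the tin, cup or tamper is moved by more than 30 mm (distance of any of tin, cup, tamper from where it was at the start of the episode above 0.03 m).
It also fails if it takes over 72 s, if anything falls off the work surface, if the arm or the gripper's body presses on something with over 40 N, if the wrist force passes 120 N, or if a joint passes its speed limit or range.

## Robot

A 6-joint arm with a two-finger parallel gripper is mounted at the origin on the work surface. World frame = base frame: x ahead of the robot, y to its left, z up, the work surface at z = 0. Lengths are in mm, angles in rad, forces in N, time in s.
With the tool pointing down it reaches from about 350 to 875 mm from the base axis. Payload 4.2 kg.
Tool frame: the origin (TCP) lies between the finger pads; the fingertips stand 11 mm ahead of it and the grasp point (between the pads) lies 8 mm behind it; z points along the fingers, y is the direction in which the jaws open and shut (so a half turn about z gives the same grasp; the last joint's range is limited). The gripper opens to 85 mm and grips with 20 to 120 N. Pads are 22 mm wide; open, the fingers measure 114 mm over their backs; the gripper's body (76 mm by 85 mm) begins 54 mm behind the grasp point. The pads swing forward as they close: fully open they stand 13 mm farther back than shut.
Start: joints at [1.583, 0.385, 0.008, 0, -1.194, -0.259], TCP at [152.657, 606.049, 242.312] pointing down, gripper open.
Joint ranges: [-3.14, 3.14], [-1.21, 2.06], [-1.07, 1.41], [-3.16, 2.05], [-2.99, -0.16], [-3.1, 3.1]. Speed limits (rad/s): [2.79, 2.79, 3.14, 3.14, 3.14, 3.14].

## Interface

Orientations are given as a unit quaternion [x, y, z, w].
In Python, from bench import * gives the robot as it stands.
- The arm moves only by the tool servo_tool, never from a script. Its argument "rows" is a list of rows, each a list of 7 numbers: the opening, from 0 (shut) to 1 (fully open), then the shift along the tool's x, y, z in cm, then the turn, a rotation vector about the tool's x, y, z in degrees. A call has 1 to 12 rows; each row shifts and turns the commanded pose from where the row before left it, along the tool's axes as they then stand; what a row does not reach is not made up. A row lasts 1/10 s, in which the tool goes at most 50 mm and 8.59 degrees, less where a joint would pass 70% of its speed; a pose out of reach is approached as far as the arm can. A call is refused whole if a number of a shift passes 5 or a number of a turn 8.59, either way. A call with a gripper value outside its range is refused whole. The fingers move at their own pace and stop on an object; the grip force is fixed at half the most. Time passes only in rows, so rows that do not move let the fingers close. It gives the time, the measured TCP pose, the force and the opening at its end, in the units of the state.
- read_state(): the state, without advancing time (a new reading comes with each control period).
- get_image(name): name is "side" or "top" or "wrist"; returns a dict with "image" (384x512x3 uint8, red, green, blue), "mtx" (3x3 intrinsics, pixels), "k1" (the pictures are not rectified: a ray, as slopes to the right and down, at radius r is drawn at 1 + k1 r^2 times it, then the intrinsics apply), "extrinsics" (4x4, takes a point from camera to world coordinates). Camera axes: x right, y up, looking along -z (the intrinsics and any distortion apply to the point x, -y, -z); pixel columns grow to the right and rows downward; lengths in mm; the calibration is good to about 2 mm. A picture is of the moment at which its call begins. There is no depth.
- job_done(): hands the job in, once; it reports no verdict.
The state is a dict: "clock": time; "joints": joint angles; "joint_vel": joint speeds; "joint_efforts": joint torques, N m; "position": TCP position; "ee_rot": TCP orientation; "contact_force": force on the tool from outside, world axes, zero at the start; "wrist_torque": the same for the moment, N m; "gripper_width": finger opening in mm.
Only numpy, scipy, OpenCV 4.12 (cv2) and the standard library are available. Lean on these libraries where they do the work, as an engineer would, in place of code of your own. Each camera call takes 0.05 s, during which the arm holds its last target. There are 200 camera calls.

## Working session

There is one attempt and no reset: what is moved stays moved. The work goes in short steps, Python scripts to look and compute and a tool call to move; the robot and the scene stay as the last step left them, time stands still between calls to the robot, and variables do not carry over. Pictures are saved under pics/ and viewed, about 8 in all and at most 12, crops included, and the job is handed in when it is done.

Besides the shell and the picture viewer there is one more tool, called as name(argument=value, ...), one argument or row to a line, values as JSON. servo_tool: Moves the arm, as the interface text tells. Its arguments: {"type":"object","properties":{"rows":{"type":"array","items":{"type":"array","items":{"type":"number"}}}},"required":["rows"]}

```bash
ls; mkdir -p pics
cat > h.py <<'E'
from bench import *
import numpy as np, cv2
from scipy.spatial.transform import Rotation as R
def snap(n,f):
    d=get_image(n); np.savez('pics/'+f+'.npz',**{k:np.array(v) for k,v in d.items()})
    cv2.imwrite('pics/'+f+'.png',d['image'][:,:,::-1]); return d
def load(f): return dict(np.load('pics/'+f+'.npz'))
def ray(d,u,v):
    K=d['mtx']; k=float(d['k1'])
    p=cv2.undistortPoints(np.array([[[u,v]]],float),K,np.array([k,0,0,0]))[0,0]
    E=d['extrinsics']; return E[:3,3],E[:3,:3]@np.array([p[0],-p[1],-1.])
def onz(d,u,v,z):
    o,r=ray(d,u,v); return o+r*(z-o[2])/r[2]
def proj(d,P):
    E=d['extrinsics']; c=E[:3,:3].T@(np.array(P,float)-E[:3,3]); x,y=c[0]/-c[2],-c[1]/-c[2]
    s=1+float(d['k1'])*(x*x+y*y); q=d['mtx']@[x*s,y*s,1]; return q[:2]
E
python3 - <<'E'
from h import *
a=snap('top','t0');b=snap('side','s0')
print(read_state()); 
for d in(a,b): print(d['k1'],d['extrinsics'].round(2).tolist(),d['mtx'].tolist())
cv2.imwrite('pics/both.png',cv2.resize(np.vstack([a['image'],b['image']])[:,:,::-1],(800,1200))[:600])
cv2.imwrite('pics/t0b.png',cv2.resize(a['image'][:,:,::-1],(800,600),interpolation=cv2.INTER_CUBIC))
cv2.imwrite('pics/s0b.png',cv2.resize(b['image'][:,:,::-1],(800,600),interpolation=cv2.INTER_CUBIC))
E
```

```text
pics
{'clock': 0.1, 'joints': array([ 1.58259978e+00,  3.85467001e-01,  6.76859488e-03, -4.27926265e-04,
       -1.19401616e+00, -2.58586551e-01]), 'joint_vel': array([ 1.92551672e-04, -1.62389830e-03,  2.55243577e-03,  3.19207043e-05,
        5.12557846e-04,  1.21653695e-03]), 'joint_efforts': array([-8.20447531e-04, -3.93322134e+01,  1.88927132e+01,  4.19792086e+00,
       -2.62534282e-03,  6.77744314e-07]), 'position': array([152.54876964, 605.57939618, 241.34204123]), 'ee_rot': array([ 9.92386725e-01, -1.23156926e-01, -6.77908166e-05,  9.77171815e-04]), 'contact_force': array([-0.49844307,  0.78555614,  0.01290661]), 'wrist_torque': array([-0.0264867 , -0.01077   , -0.03439469]), 'gripper_width': 85.83286484789225}
-0.12441366722372874 [[-0.02, 0.99, -0.1, 440.25], [-1.0, -0.03, -0.03, -30.24], [-0.03, 0.1, 0.99, 1048.23], [0.0, 0.0, 0.0, 1.0]] [[379.8679063188774, 0.0, 257.58728978525977], [0.0, 379.8679063188774, 189.89804542597497], [0.0, 0.0, 1.0]]
0.028358959305107387 [[0.96, 0.24, -0.17, 334.54], [-0.29, 0.76, -0.58, -639.56], [-0.01, 0.6, 0.8, 907.35], [0.0, 0.0, 0.0, 1.0]] [[359.1972473035803, 0.0, 250.98922272052482], [0.0, 359.1972473035803, 192.03186071219133], [0.0, 0.0, 1.0]]
```

View pics/t0b.png

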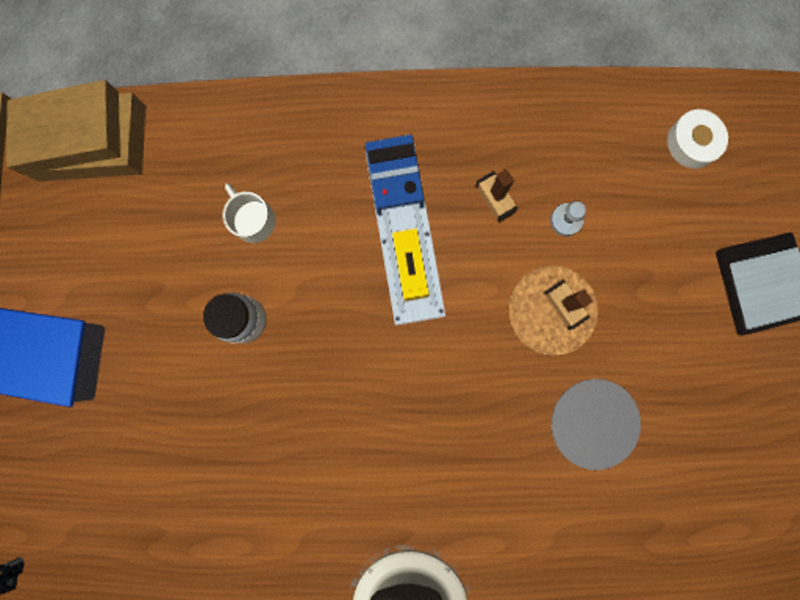

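View pics/s0b.png

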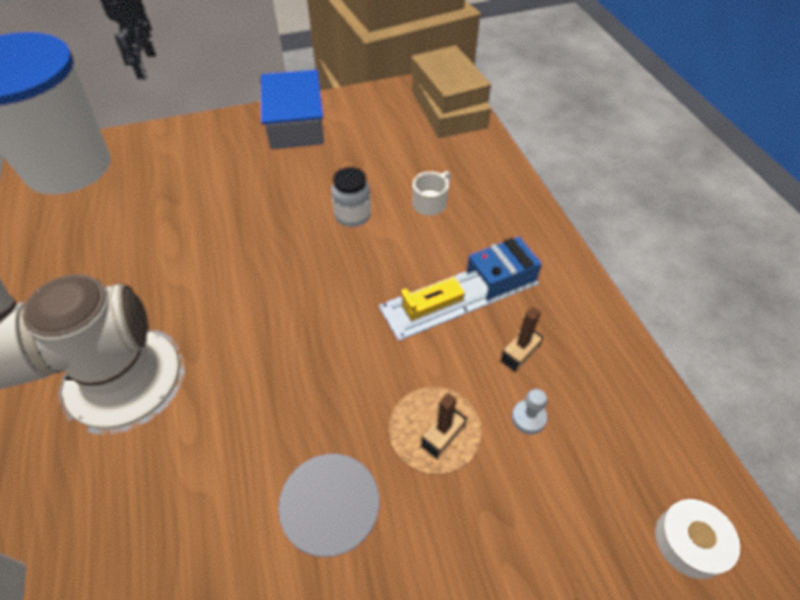

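Top view: two mallets, at (497,195) off the mat and at (568,303) on the cork mat. The second is farthest right and on the cork, so it is the one meant. The grey disc at (596,424) is the decoy mat. The track runs from its rear at (420,320) to the hood at (393,170). The bystanders are the cup (248,215), tin (235,317) and tamper (569,218). Next is one close crop.

Run:
```python
from h import *
i=load('t0')['image'][80:220,222:397,::-1]
cv2.imwrite('pics/c1.png',cv2.resize(i,None,fx=4,fy=4,interpolation=cv2.INTER_CUBIC))
```

```text
(no output)
```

View pics/c1.png

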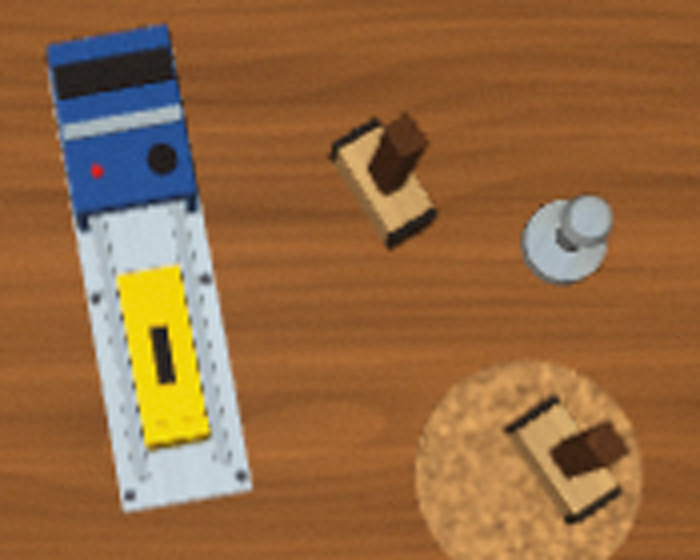

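```bash
cat >> h.py <<'E'
d0=load('t0')
def cz(cx,cy,z): return onz(d0,222+(cx+.5)/4-.5,80+(cy+.5)/4-.5,z)
def toc(P): u,v=proj(d0,P); return ((u-222+.5)*4-.5,(v-80+.5)*4-.5)
E
python3 - <<'E'
from h import *
pr=lambda n,*a:print(n,cz(*a).round(1)[:2])
for n,a in dict(rl=(123,512,6),rr=(252,490,6),hfl=(47,45,70),hfr=(168,26,70),hnl=(80,217,70),hnr=(197,205,70),sfl=(117,277,38),sfr=(180,266,38),srl=(148,447,60),srr=(211,436,60),mat=(529,474,4),matl=(415,474,4),matr=(643,474,4),mA=(556,397,40),mB=(621,489,40),mC=(570,523,40),mD=(505,429,40),htop=(610,442,138),hbase=(562,460,40)).items(): pr(n,*a)
# top handle corners
for q in [(595,430),(615,421),(630,443),(610,455)]: pr(q,*q,138)
s=read_state(); print(R.from_quat(s['ee_rot']).as_matrix().round(3))
E
```

```text
rl [494.4  13.3]
rr [507.3 -75.6]
hfl [805.6  55. ]
hfr [816.1 -26.6]
hnl [686.2  34.8]
hnr [692.  -42.5]
sfl [651.9  12.5]
sfr [658.2 -30.3]
srl [533.7  -6.3]
srr [539.9 -47.6]
mat [ 513.5 -267.3]
matl [ 515.6 -188.3]
matr [ 511.3 -347.2]
mA [ 562.1 -279.9]
mB [ 499.2 -320.8]
mC [ 477.6 -285.2]
mD [ 541.5 -244.4]
htop [ 522.1 -287.3]
hbase [ 519.7 -281.8]
(595, 430) [ 529.6 -278.5]
(615, 421) [ 534.8 -291. ]
(630, 443) [ 521.2 -299.5]
(610, 455) [ 514.2 -286.9]
[[ 0.97  -0.244 -0.   ]
 [-0.244 -0.97  -0.002]
 [ 0.     0.002 -1.   ]]
```

```bash
cat >> h.py <<'E'
def plan(T,yaw=None):
    s=read_state(); M=R.from_quat(s['ee_rot']).as_matrix(); y0=np.arctan2(M[1,0],M[0,0])
    yaw=y0 if yaw is None else yaw
    c,n=np.cos(yaw),np.sin(yaw); W=np.array([[c,n,0],[n,-c,0],[0,0,-1]])
    d=W.T@(np.array(T)-s['position'])/10
    print('t',round(s['clock'],2),'pos',s['position'].round(1),'yaw',round(y0,3),'F',s['contact_force'].round(2),'w',round(s['gripper_width'],1))
    print('tilt',M[:,2].round(4),'turn z deg',round(-np.degrees(yaw-y0),2),'then shift cm',d.round(3))
E
python3 -c "
from h import *
plan([440,350,241],-1.0)
plan([521,-284,241],-1.0)"
```

```text
t 0.1 pos [152.5 605.6 241.3] yaw -0.247 F [-0.5   0.79  0.01] w 85.8
tilt [-4.0e-04 -1.9e-03 -1.0e+00] turn z deg 43.15 then shift cm [ 3.7037e+01 -1.0379e+01  3.4000e-02]
t 0.1 pos [152.5 605.6 241.3] yaw -0.247 F [-0.5   0.79  0.01] w 85.8
tilt [-4.0e-04 -1.9e-03 -1.0e+00] turn z deg 43.15 then shift cm [9.4763e+01 1.7060e+01 3.4000e-02]
```

servo_tool(
  rows=[
    [1,3.0,-0.8,0,0,0,0],
    [1,4.6,-1.3,0,0,0,0],
    [1,4.6,-1.3,0,0,0,0],
    [1,0,0,0,0,0,8.5],
    [1,0,0,0,0,0,8.5],
    [1,0,0,0,0,0,8.5],
    [1,0,0,0,0,0,8.5],
    [1,0,0,0,0,0,8.5],
  ],
)

```text
clock: 0.9
position: [279.3, 608.9, 241.5]
ee_rot: [0.879, -0.477, 0.0, 0.001]
contact_force: [-0.2, 0.6, -0.6]
gripper_width: 85.4
```

```bash
python3 -c "
from h import *
plan([470,250,241],-1.0)
plan([521,-284,241],-1.0)"
```

```text
t 0.9 pos [279.3 608.9 241.5] yaw -0.995 F [-0.16  0.58 -0.59] w 85.4
tilt [-6.0e-04 -1.4e-03 -1.0e+00] turn z deg 0.29 then shift cm [40.507  3.341  0.048]
t 0.9 pos [279.3 608.9 241.5] yaw -0.995 F [-0.16  0.58 -0.59] w 85.4
tilt [-6.0e-04 -1.4e-03 -1.0e+00] turn z deg 0.29 then shift cm [8.8197e+01 2.7901e+01 4.8000e-02]
```

servo_tool(
  rows=[
    [1,4.6,1.4,0,0,0,0],
    [1,4.6,1.4,0,0,0,0],
    [1,4.6,1.4,0,0,0,0],
    [1,4.6,1.4,0,0,0,0],
    [1,4.6,1.4,0,0,0,0],
    [1,4.6,1.4,0,0,0,0],
    [1,4.6,1.4,0,0,0,0],
    [1,4.6,1.4,0,0,0,0],
    [1,4.6,1.4,0,0,0,0],
    [1,4.6,1.4,0,0,0,0],
    [1,4.6,1.4,0,0,0,0],
    [1,4.6,1.4,0,0,0,0],
  ],
)

```text
clock: 2.1
position: [442.3, 53.8, 242.3]
ee_rot: [0.88, -0.474, -0.0, -0.0]
contact_force: [0.9, 0.2, 0.1]
gripper_width: 85.2
```

servo_tool(
  rows=[
    [1,4.6,1.4,0,0,0,0],
    [1,4.6,1.4,0,0,0,0],
    [1,4.6,1.4,0,0,0,0],
    [1,4.6,1.4,0,0,0,0],
    [1,4.6,1.4,0,0,0,0],
    [1,3.0,1.2,0,0,0,0],
    [1,0,0,0,0,0,0],
    [1,0,0,0,0,0,0],
  ],
)

```text
clock: 2.9
position: [516.5, -207.0, 241.4]
ee_rot: [0.88, -0.475, -0.001, 0.0]
contact_force: [-0.4, 0.2, 0.3]
gripper_width: 85.5
```

```bash
python3 -c "
from h import *
plan([521,-284,86],-1.0)
d=snap('wrist','w1');s=snap('side','s1')
cv2.imwrite('pics/w1b.png',np.vstack([d['image'][:,:,::-1],]))
print(proj(d,[521,-284,138]),proj(d,[521,-284,40]))
import numpy as np
for y in(.57,):
  c,n=np.cos(y),np.sin(y)
  print([proj(d,[521+a*c-b*n,-284+a*n+b*c,40]).round(0).tolist() for a,b in((40,18),(40,-18),(-40,-18),(-40,18))])"
```

```text
t 2.9 pos [ 516.5 -207.   241.4] yaw -0.991 F [-0.44  0.2   0.31] w 85.5
tilt [-1.7e-03  6.0e-04 -1.0e+00] turn z deg 0.54 then shift cm [ 6.719  3.779 15.541]
[295.55834824 117.02280968] [282.23953073 112.0471097 ]
[[249.0, 127.0], [249.0, 96.0], [317.0, 97.0], [314.0, 128.0]]
```

View pics/w1b.png

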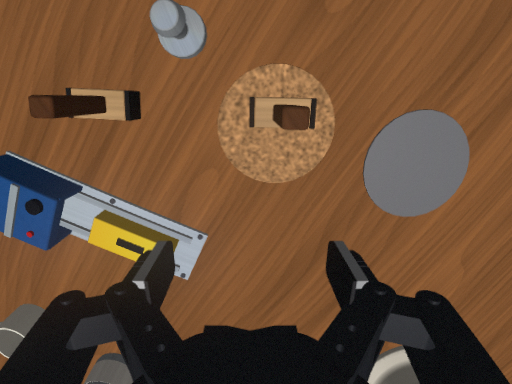

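The wrist view agrees with my estimate: the mallet handle top is at (294,117) against a predicted (296,117), and the head corners match. Now I descend and grip.

servo_tool(
  rows=[
    [1,2.2,1.25,0,0,0,0.5],
    [1,2.3,1.25,0,0,0,0],
    [1,2.2,1.28,0,0,0,0],
    [1,0,0,3,0,0,0],
    [1,0,0,3,0,0,0],
    [1,0,0,3,0,0,0],
    [1,0,0,3,0,0,0],
    [1,0,0,3,0,0,0],
    [1,0,0,0,0,0,0],
  ],
)

```text
clock: 3.9
position: [519.0, -280.9, 88.5]
ee_rot: [0.879, -0.478, -0.005, 0.001]
contact_force: [-1.1, 0.9, -0.8]
gripper_width: 85.2
```

```bash
python3 -c "
from h import *
plan([521,-284,86],-1.0)"
```

```text
t 3.9 pos [ 519.  -280.9   88.5] yaw -0.996 F [-1.05  0.91 -0.77] w 85.2
tilt [-0.0087  0.0031 -1.    ] turn z deg 0.22 then shift cm [ 0.367 -0.001  0.248]
```

servo_tool(
  rows=[
    [1,0.3,0,0.2,0,0,0],
    [0,0,0,0,0,0,0],
    [0,0,0,0,0,0,0],
    [0,0,0,0,0,0,0],
    [0,0,0,0,0,0,0],
    [0,0,0,0,0,0,0],
    [0,0,0,0,0,0,0],
    [0,0,0,0,0,0,0],
  ],
)

```text
clock: 4.7
position: [523.5, -285.9, 90.9]
ee_rot: [0.878, -0.478, 0.0, 0.0]
contact_force: [-1.7, -0.2, 4.5]
gripper_width: 23.5
```

```bash
python3 -c "
from h import *
plan([521,-284,86],-1.0)"
```

```text
t 4.7 pos [ 523.5 -285.9   90.9] yaw -0.997 F [-1.68 -0.21  4.52] w 23.5
tilt [ 3.e-04 -4.e-04 -1.e+00] turn z deg 0.17 then shift cm [-0.297  0.105  0.494]
```

servo_tool(
  rows=[
    [0,0,0,-1,0,0,0],
    [0,0,0,-2,0,0,0],
    [0,0,0,-2,0,0,0],
    [0,0,0,-2,0,0,0],
    [0,0,0,-1,0,0,0],
    [0,0,0,0,0,0,0],
    [0,0,0,0,0,0,0],
  ],
)

```text
clock: 5.4
position: [522.8, -285.4, 169.4]
ee_rot: [0.878, -0.478, -0.001, -0.0]
contact_force: [-0.6, 0.1, -2.9]
gripper_width: 23.4
```

```bash
python3 -c "
from h import *
plan([477.2,-34.6,160],0.148-np.pi/2)
print(read_state()['wrist_torque'])"
```

```text
t 5.4 pos [ 522.8 -285.4  169.4] yaw -0.998 F [-0.58  0.12 -2.91] w 23.4
tilt [-0.0014  0.001  -1.    ] turn z deg 24.36 then shift cm [-25.477   0.816   0.938]
[ 0.01896288  0.00273717 -0.02490419]
```

servo_tool(
  rows=[
    [0,0,0,0,0,0,8.1],
    [0,0,0,0,0,0,8.1],
    [0,0,0,0,0,0,8.1],
    [0,-3.5,0.1,0,0,0,0],
    [0,-4,0.1,0,0,0,0],
    [0,-4,0.1,0,0,0,0],
    [0,-4,0.1,0,0,0,0],
    [0,-4,0.1,0,0,0,0],
    [0,-4,0.1,0,0,0,0],
    [0,-2,0.2,0,0,0,0],
    [0,0,0,0,0,0,0],
    [0,0,0,0,0,0,0],
  ],
)

```text
clock: 6.6
position: [477.1, -34.7, 169.5]
ee_rot: [0.758, -0.652, -0.001, 0.001]
contact_force: [0.6, -0.6, -2.4]
gripper_width: 23.4
```

Run:
```python
from h import *
plan([477.2,-34.6,104],0.148-np.pi/2)
a=snap('top','t2');b=snap('wrist','w2')['image']
i=a['image'][70:230,222:362,::-1]
i=cv2.resize(i,None,fx=3.7,fy=3.7,interpolation=cv2.INTER_CUBIC)
cv2.imwrite('pics/t2c.png',i)
```

```text
t 6.6 pos [477.1 -34.7 169.5] yaw -1.42 F [ 0.6  -0.59 -2.44] w 23.4
tilt [-1.8e-03 -5.0e-04 -1.0e+00] turn z deg 0.14 then shift cm [-0.01  -0.012  6.551]
```

View pics/w2.png

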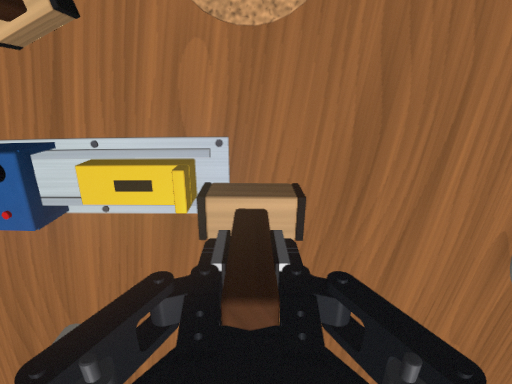

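Run:
```python
from h import *
d=load('w2')
for n,u,v,z in [('corner_rr',229,138,6),('screw',219,142,6),('screw2',95,143,6),('screw3',106,208,6),('slideFR',78,161,38),('slideFL',80,205,38),('strikeTR',195,161,60),('strikeTL',188,212,60)]: print(n,onz(d,u,v,z)[:2].round(1))
for n,a in dict(screw=(241,476,6),screw2=(206,280,6),screw3=(97,298,6),screw4=(130,496,6),rr=(252,490,6)).items(): print(n,cz(*a)[:2].round(1))
```

```text
corner_rr [505.6 -72.5]
screw [515.9 -66.6]
screw2 [653.6 -45.9]
screw3 [642.4  31.5]
slideFR [654.2 -32.3]
slideFL [654.6  16.6]
strikeTR [530.7 -55. ]
strikeTL [533.2  -3.5]
screw [517.2 -68.4]
screw2 [654.7 -48.1]
screw3 [644.1  28.2]
screw4 [505.3   8.2]
rr [507.3 -75.6]
```

servo_tool(
  rows=[
    [0,0,0,1.5,0,0,0],
    [0,0,0,2,0,0,0],
    [0,0,0,2,0,0,0],
    [0,0,0,1.0,0,0,0],
    [0,0,0,0,0,0,0],
    [0,0,-0.4,0,0,0,0],
    [0,0,-0.4,0,0,0,0],
    [0,0,0,0,0,0,0],
    [0,0,0,0,0,0,0],
  ],
)

```text
clock: 7.6
position: [485.9, -33.5, 105.9]
ee_rot: [0.758, -0.652, 0.0, -0.001]
contact_force: [-0.5, 0.3, -1.5]
gripper_width: 23.8
```

```bash
cat >> h.py <<'E'
def st():
    s=read_state(); F=s['contact_force']; a=np.array([np.cos(.148),np.sin(.148),0]); b=np.array([-a[1],a[0],0]); p=s['position']-[500.9,-31.1,0]
    print('t',round(s['clock'],2),'s',(p@a).round(2),'lat',(p@b).round(2),'z',p[2].round(1),'Fs',(F@a).round(2),'Fl',(F@b).round(2),'Fz',F[2].round(2),'T',s['wrist_torque'].round(3),'w',round(s['gripper_width'],1),'q1eff',s['joint_efforts'].round(2))
E
python3 -c "
from h import *
st()"
```

```text
t 7.6 s -15.15 lat -0.15 z 105.9 Fs -0.47 Fl 0.34 Fz -1.55 T [-0.041  0.    -0.032] w 23.8 q1eff [-1.000e-02 -3.118e+01  1.475e+01  3.370e+00  3.000e-02  0.000e+00]
```

servo_tool(
  rows=[
    [0,0,-0.15,0,0,0,0],
    [0,0,-0.15,0,0,0,0],
    [0,0,-0.15,0,0,0,0],
    [0,0,-0.15,0,0,0,0],
    [0,0,-0.15,0,0,0,0],
    [0,0,-0.15,0,0,0,0],
    [0,0,-0.15,0,0,0,0],
    [0,0,-0.15,0,0,0,0],
    [0,0,-0.15,0,0,0,0],
    [0,0,-0.15,0,0,0,0],
  ],
)

```text
clock: 8.6
position: [499.4, -31.6, 105.1]
ee_rot: [0.758, -0.652, -0.001, 0.001]
contact_force: [-3.1, -0.9, -0.3]
gripper_width: 23.3
```

```bash
python3 -c "
from h import *
st()"
```

```text
t 8.6 s -1.59 lat -0.26 z 105.1 Fs -3.23 Fl -0.48 Fz -0.31 T [-0.025  0.975  0.03 ] w 23.3 q1eff [  0.18 -31.94  16.01   3.62   1.02  -0.07]
```

servo_tool(
  rows=[
    [0,0,-0.15,0,0,0,0],
    [0,0,-0.15,0,0,0,0],
    [0,0,-0.15,0,0,0,0],
    [0,0,-0.15,0,0,0,0],
    [0,0,-0.15,0,0,0,0],
    [0,0,-0.15,0,0,0,0],
    [0,0,-0.15,0,0,0,0],
    [0,0,-0.15,0,0,0,0],
    [0,0,-0.15,0,0,0,0],
    [0,0,-0.15,0,0,0,0],
  ],
)

```text
clock: 9.6
position: [515.3, -29.1, 105.3]
ee_rot: [0.758, -0.652, 0.0, -0.0]
contact_force: [-0.7, 0.4, -3.0]
gripper_width: 23.4
```

```bash
python3 -c "
from h import *
st()"
```

```text
t 9.6 s 14.52 lat -0.15 z 105.3 Fs -0.63 Fl 0.53 Fz -3.0 T [-0.091  0.504 -0.008] w 23.4 q1eff [  0.17 -34.72  16.19   3.74   0.56  -0.  ]
```

servo_tool(
  rows=[
    [0,0,-0.2,0,0,0,0],
    [0,0,-0.3,0,0,0,0],
    [0,0,-0.3,0,0,0,0],
    [0,0,-0.3,0,0,0,0],
    [0,0,-0.3,0,0,0,0],
    [0,0,-0.3,0,0,0,0],
    [0,0,-0.3,0,0,0,0],
    [0,0,-0.3,0,0,0,0],
    [0,0,-0.3,0,0,0,0],
    [0,0,-0.3,0,0,0,0],
    [0,0,-0.2,0,0,0,0],
    [0,0,-0.1,0,0,0,0],
  ],
)

```text
clock: 10.8
position: [546.9, -24.4, 105.3]
ee_rot: [0.758, -0.652, -0.0, 0.0]
contact_force: [-2.8, 0.2, -2.2]
gripper_width: 23.4
```

```bash
python3 -c "
from h import *
st();snap('side','s3');plan([521,-284,86],.148-np.pi/2)"
```

```text
t 10.8 s 46.53 lat -0.13 z 105.3 Fs -2.76 Fl 0.58 Fz -2.19 T [-0.11   0.715 -0.038] w 23.4 q1eff [  0.18 -37.14  16.72   3.82   0.71  -0.  ]
t 10.85 pos [547.  -24.4 105.3] yaw -1.421 F [-1.45 -0.82 -2.84] w 23.3
tilt [-1.e-04 -1.e-04 -1.e+00] turn z deg 0.08 then shift cm [25.297  6.397  1.932]
```

servo_tool(
  rows=[
    [0,0,-0.1,0,0,0,0],
    [0,0,-0.1,0,0,0,0],
    [0,0,-0.1,0,0,0,0],
  ],
)

```text
clock: 11.15
position: [550.0, -23.9, 105.3]
ee_rot: [0.758, -0.652, 0.0, -0.0]
contact_force: [-0.8, -0.6, -2.8]
gripper_width: 23.5
```

```bash
python3 -c "
from h import *
st()"
```

```text
t 11.15 s 49.58 lat -0.1 z 105.3 Fs -0.89 Fl -0.51 Fz -2.78 T [-0.143  0.515 -0.019] w 23.5 q1eff [  0.17 -37.8   16.65   3.84   0.55   0.  ]
```

servo_tool(
  rows=[
    [0,0,-0.1,0,0,0,0],
    [0,0,-0.1,0,0,0,0],
    [0,0,-0.1,0,0,0,0],
  ],
)

```text
clock: 11.45
position: [552.8, -23.5, 105.3]
ee_rot: [0.758, -0.652, -0.0, 0.0]
contact_force: [-2.2, -0.7, -2.6]
gripper_width: 23.1
```

```bash
cat > q.py <<'E'
from h import *
st()
E
python3 q.py | cut -c1-110
```

```text
t 11.45 s 52.41 lat -0.12 z 105.3 Fs -2.25 Fl -0.4 Fz -2.63 T [-0.096  0.669  0.   ] w 23.1 q1eff [  0.23 -37.
```

servo_tool(
  rows=[
    [0,0,-0.1,0,0,0,0],
    [0,0,-0.1,0,0,0,0],
  ],
)

```text
clock: 11.65
position: [554.7, -23.2, 105.3]
ee_rot: [0.758, -0.652, -0.0, 0.0]
contact_force: [-2.8, -0.7, -1.9]
gripper_width: 23.2
```

```bash
python3 q.py | cut -c1-110
```

```text
t 11.65 s 54.35 lat -0.14 z 105.3 Fs -2.88 Fl -0.31 Fz -1.91 T [-0.131  0.793  0.024] w 23.2 q1eff [  0.26 -37
```

servo_tool(
  rows=[
    [0,0,-0.1,0,0,0,0],
    [0,0,-0.1,0,0,0,0],
  ],
)

```text
clock: 11.85
position: [556.7, -22.9, 105.3]
ee_rot: [0.758, -0.652, 0.0, 0.0]
contact_force: [-0.9, -0.7, -2.4]
gripper_width: 23.5
```

```bash
python3 q.py | cut -c1-110
```

```text
t 11.85 s 56.44 lat -0.1 z 105.3 Fs -0.95 Fl -0.53 Fz -2.45 T [-0.122  0.744  0.015] w 23.5 q1eff [  0.26 -37.
```

servo_tool(
  rows=[
    [0,0,-0.1,0,0,0,0],
    [0,0,-0.1,0,0,0,0],
  ],
)

```text
clock: 12.05
position: [558.7, -22.6, 105.3]
ee_rot: [0.758, -0.652, -0.0, 0.0]
contact_force: [-2.2, 0.0, -1.9]
gripper_width: 23.2
```

```bash
python3 q.py | cut -c1-110
```

```text
t 12.05 s 58.39 lat -0.11 z 105.3 Fs -2.19 Fl 0.37 Fz -1.89 T [-0.123  0.843  0.066] w 23.2 q1eff [  0.27 -37.
```

servo_tool(
  rows=[
    [0,0,-0.1,0,0,0,0],
    [0,0,-0.1,0,0,0,0],
  ],
)

```text
clock: 12.25
position: [560.7, -22.3, 105.3]
ee_rot: [0.758, -0.652, -0.0, 0.0]
contact_force: [-2.4, -0.7, -1.1]
gripper_width: 23.5
```

```bash
python3 q.py | cut -c1-110
```

```text
t 12.25 s 60.42 lat -0.12 z 105.3 Fs -2.51 Fl -0.33 Fz -1.14 T [-0.187  0.877 -0.008] w 23.5 q1eff [  0.28 -37
```

servo_tool(
  rows=[
    [0,0,-0.1,0,0,0,0],
    [0,0,-0.1,0,0,0,0],
  ],
)

```text
clock: 12.45
position: [562.6, -22.0, 105.3]
ee_rot: [0.758, -0.652, -0.0, 0.0]
contact_force: [-2.3, -0.3, -1.5]
gripper_width: 22.9
```

```bash
python3 q.py | cut -c1-110
```

```text
t 12.45 s 62.42 lat -0.09 z 105.3 Fs -2.33 Fl 0.07 Fz -1.48 T [-0.149  0.873  0.015] w 22.9 q1eff [  0.29 -38.
```

servo_tool(
  rows=[
    [0,0,-0.1,0,0,0,0],
    [0,0,-0.1,0,0,0,0],
  ],
)

```text
clock: 12.65
position: [564.6, -21.7, 105.3]
ee_rot: [0.758, -0.652, -0.0, 0.0]
contact_force: [-2.9, -1.6, -1.3]
gripper_width: 23.3
```

```bash
python3 q.py | cut -c1-110
```

```text
t 12.65 s 64.4 lat -0.1 z 105.3 Fs -3.1 Fl -1.18 Fz -1.27 T [-0.146  0.885 -0.058] w 23.3 q1eff [  0.3  -38.15
```

servo_tool(
  rows=[
    [0,0,-0.1,0,0,0,0],
    [0,0,-0.1,0,0,0,0],
  ],
)

```text
clock: 12.85
position: [566.6, -21.4, 105.3]
ee_rot: [0.758, -0.652, -0.0, 0.0]
contact_force: [-3.1, -0.2, -0.8]
gripper_width: 23.3
```

```bash
python3 q.py | cut -c1-110
```

```text
t 12.85 s 66.4 lat -0.11 z 105.3 Fs -3.11 Fl 0.22 Fz -0.76 T [-0.088  0.874  0.027] w 23.3 q1eff [  0.3  -38.2
```

servo_tool(
  rows=[
    [0,0,-0.1,0,0,0,0],
    [0,0,-0.1,0,0,0,0],
  ],
)

```text
clock: 13.05
position: [568.6, -21.1, 105.4]
ee_rot: [0.758, -0.652, 0.0, 0.0]
contact_force: [-3.0, 0.2, -1.1]
gripper_width: 23.6
```

```bash
python3 q.py | cut -c1-110
```

```text
t 13.05 s 68.41 lat -0.1 z 105.4 Fs -2.95 Fl 0.6 Fz -1.1 T [-0.18   0.962  0.035] w 23.6 q1eff [  0.31 -38.38
```

servo_tool(
  rows=[
    [0,0,-0.1,0,0,0,0],
    [0,0,-0.1,0,0,0,0],
  ],
)

```text
clock: 13.25
position: [570.5, -20.8, 105.3]
ee_rot: [0.758, -0.652, -0.0, 0.0]
contact_force: [-2.1, 0.3, -0.5]
gripper_width: 23.4
```

```bash
python3 q.py | cut -c1-110
```

```text
t 13.25 s 70.4 lat -0.09 z 105.3 Fs -2.0 Fl 0.57 Fz -0.48 T [-0.159  0.968 -0.02 ] w 23.4 q1eff [  0.32 -38.5
```

servo_tool(
  rows=[
    [0,0,-0.1,0,0,0,0],
    [0,0,-0.1,0,0,0,0],
  ],
)

```text
clock: 13.45
position: [571.9, -20.6, 105.4]
ee_rot: [0.758, -0.652, -0.001, 0.001]
contact_force: [-5.6, -0.1, 1.9]
gripper_width: 23.1
```

```bash
python3 q.py | cut -c1-110
```

```text
t 13.45 s 71.75 lat -0.1 z 105.4 Fs -5.53 Fl 0.7 Fz 1.88 T [-0.104  1.805  0.045] w 23.1 q1eff [ 2.500e-01 -3.
```

servo_tool(
  rows=[
    [0,0,0,0,0,0,0],
  ],
)

```text
clock: 13.55
position: [571.9, -20.6, 105.3]
ee_rot: [0.758, -0.652, -0.001, 0.001]
contact_force: [-3.5, -0.3, 0.8]
gripper_width: 23.4
```

```bash
python3 q.py | cut -c1-110
```

```text
t 13.55 s 71.75 lat -0.12 z 105.3 Fs -3.53 Fl 0.23 Fz 0.78 T [-0.226  1.589  0.03 ] w 23.4 q1eff [ 3.600e-01 -
```

servo_tool(
  rows=[
    [0,0,-0.05,0,0,0,0],
    [0,0,0,0,0,0,0],
  ],
)

```text
clock: 13.75
position: [572.4, -20.6, 105.3]
ee_rot: [0.758, -0.652, -0.0, 0.001]
contact_force: [-5.0, -0.0, 0.4]
gripper_width: 23.3
```

```bash
python3 q.py | cut -c1-110
```

```text
t 13.75 s 72.23 lat -0.14 z 105.3 Fs -4.95 Fl 0.69 Fz 0.35 T [-0.262  1.572  0.04 ] w 23.3 q1eff [ 4.400e-01 -
```

servo_tool(
  rows=[
    [0,0,-0.05,0,0,0,0],
    [0,0,-0.05,0,0,0,0],
  ],
)

```text
clock: 13.95
position: [573.2, -20.5, 105.3]
ee_rot: [0.758, -0.652, -0.001, 0.001]
contact_force: [-6.5, -0.1, 1.6]
gripper_width: 23.4
```

```bash
python3 q.py | cut -c1-110; python3 -c "
from h import *
d=snap('side','s4'); snap('wrist','w4')
i=np.hstack([cv2.resize(load(n)['image'][150:225,235:355],None,fx=3.3,fy=4*.825,interpolation=cv2.INTER_CUBIC) for n in('s3','s4')])
w=cv2.resize(load('w4')['image'][120:300,60:380],None,fx=1.7,fy=1.7)
c=np.zeros((i.shape[0]+w.shape[0],max(i.shape[1],w.shape[1]),3),np.uint8);c[:i.shape[0],:i.shape[1]]=i;c[i.shape[0]:,:w.shape[1]]=w
cv2.imwrite('pics/p4.png',c[:,:,::-1]);print(c.shape)"
```

```text
t 13.95 s 73.1 lat -0.2 z 105.3 Fs -6.43 Fl 0.85 Fz 1.61 T [-0.187  1.834  0.011] w 23.4 q1eff [ 4.700e-01 -3.
(554, 792, 3)
```

View pics/p4.png

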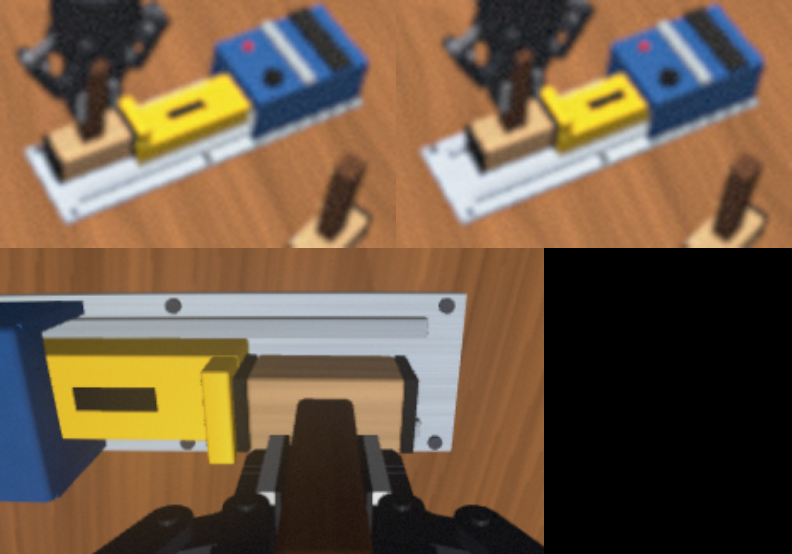

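The picture shows the mallet seated square and unpitched in the grip, with the slide's nose well inside the hood. The force rise is still soft, which could be the pin, so I keep creeping forward.

servo_tool(
  rows=[
    [0,0,-0.05,0,0,0,0],
    [0,0,-0.05,0,0,0,0],
  ],
)

```text
clock: 14.25
position: [574.0, -20.4, 105.3]
ee_rot: [0.758, -0.652, -0.001, 0.001]
contact_force: [-5.5, -0.8, 1.4]
gripper_width: 23.4
```

```bash
python3 q.py | cut -c1-110
```

```text
t 14.25 s 73.9 lat -0.21 z 105.3 Fs -5.59 Fl 0.03 Fz 1.44 T [-0.223  1.794  0.056] w 23.4 q1eff [ 4.900e-01 -3
```

servo_tool(
  rows=[
    [0,0,-0.05,0,0,0,0],
    [0,0,-0.05,0,0,0,0],
  ],
)

```text
clock: 14.45
position: [574.8, -20.3, 105.4]
ee_rot: [0.758, -0.652, -0.001, 0.001]
contact_force: [-7.4, -1.2, 2.5]
gripper_width: 23.2
```

```bash
python3 q.py | cut -c1-110
```

```text
t 14.45 s 74.68 lat -0.23 z 105.4 Fs -7.47 Fl -0.09 Fz 2.46 T [-0.203  2.304  0.055] w 23.2 q1eff [  0.51 -37.
```

servo_tool(
  rows=[
    [0,0,-0.05,0,0,0,0],
    [0,0,0,0,0,0,0],
  ],
)

```text
clock: 14.65
position: [574.9, -20.3, 105.3]
ee_rot: [0.758, -0.652, -0.001, 0.002]
contact_force: [-7.8, -0.4, 2.3]
gripper_width: 23.3
```

```bash
python3 q.py | cut -c1-110
```

```text
t 14.65 s 74.73 lat -0.24 z 105.3 Fs -7.77 Fl 0.72 Fz 2.29 T [-0.192  2.235 -0.024] w 23.3 q1eff [  0.52 -37.0
```

servo_tool(
  rows=[
    [0,0,-0.05,0,0,0,0],
    [0,0,0,0,0,0,0],
  ],
)

```text
clock: 14.85
position: [574.9, -20.3, 105.2]
ee_rot: [0.758, -0.652, -0.002, 0.002]
contact_force: [-7.1, -1.1, 3.5]
gripper_width: 23.1
```

```bash
python3 q.py | cut -c1-110
```

```text
t 14.85 s 74.79 lat -0.28 z 105.2 Fs -7.18 Fl -0.02 Fz 3.46 T [-0.214  2.5    0.05 ] w 23.1 q1eff [  0.53 -36.
```

servo_tool(
  rows=[
    [0,0,-0.05,0,0,0,0],
    [0,0,0,0,0,0,0],
  ],
)

```text
clock: 15.05
position: [575.0, -20.3, 105.2]
ee_rot: [0.758, -0.652, -0.002, 0.002]
contact_force: [-8.7, -1.0, 3.7]
gripper_width: 23.1
```

```bash
python3 q.py | cut -c1-110
```

```text
t 15.05 s 74.89 lat -0.28 z 105.2 Fs -8.77 Fl 0.31 Fz 3.69 T [-0.201  2.688  0.089] w 23.1 q1eff [  0.54 -36.6
```

The slide is firm on the stop: 1.5 mm of further command moved it 0.2 mm, with a push of about 8.7 N. Now I back off gently.

servo_tool(
  rows=[
    [0,0,0.1,0,0,0,0],
    [0,0,0.1,0,0,0,0],
    [0,0,0.1,0,0,0,0],
    [0,0,0.1,0,0,0,0],
    [0,0,0.3,0,0,0,0],
    [0,0,0.5,0,0,0,0],
    [0,0,1,0,0,0,0],
    [0,0,1,0,0,0,0],
    [0,0,1,0,0,0,0],
    [0,0,0,0,0,0,0],
    [0,0,0,0,0,0,0],
  ],
)

```text
clock: 16.15
position: [536.0, -26.0, 105.7]
ee_rot: [0.758, -0.652, 0.0, -0.0]
contact_force: [0.2, 0.5, -2.4]
gripper_width: 23.1
```

```bash
python3 q.py | cut -c1-110;  python3 -c "
from h import *
plan([513,-267,168],-1.0)
snap('side','s5'); snap('wrist','w5')
i=np.hstack([cv2.resize(load(n)['image'][150:225,235:355],None,fx=3.3,fy=4*.825,interpolation=cv2.INTER_CUBIC) for n in('s4','s5')])
w=cv2.resize(load('w5')['image'][120:300,0:380],None,fx=1.7,fy=1.7)
c=np.zeros((i.shape[0]+w.shape[0],max(i.shape[1],w.shape[1]),3),np.uint8);c[:i.shape[0],:i.shape[1]]=i;c[i.shape[0]:,:w.shape[1]]=w
cv2.imwrite('pics/p5.png',c[:,:,::-1])"
```

```text
t 16.15 s 35.47 lat -0.15 z 105.7 Fs 0.31 Fl 0.44 Fz -2.41 T [-0.007 -0.04   0.016] w 23.1 q1eff [ -0.05 -35.8
t 16.15 pos [536.  -26.  105.7] yaw -1.421 F [ 0.24  0.48 -2.41] w 23.1
tilt [ 0.0012  0.     -1.    ] turn z deg -24.13 then shift cm [19.035 14.956 -6.228]
```

View pics/p5.png

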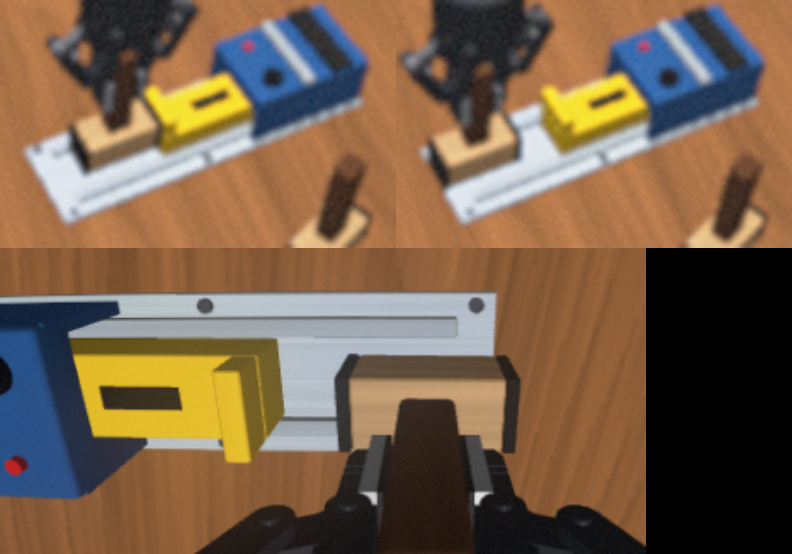

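servo_tool(
  rows=[
    [0,0,0,-2,0,0,0],
    [0,0,0,-2.2,0,0,0],
    [0,0,0,-2,0,0,-8],
    [0,0,0,0,0,0,-8],
    [0,0,0,0,0,0,-8],
    [0,3,2.4,0,0,0,0],
    [0,3.2,2.5,0,0,0,0],
    [0,3.2,2.5,0,0,0,0],
    [0,3.2,2.5,0,0,0,0],
    [0,3.2,2.5,0,0,0,0],
    [0,3.2,2.5,0,0,0,0],
    [0,0,0,0,0,0,0],
  ],
)

```text
clock: 17.45
position: [512.2, -270.5, 166.9]
ee_rot: [0.876, -0.483, 0.0, 0.0]
contact_force: [-0.7, 0.4, -2.8]
gripper_width: 23.2
```

servo_tool(
  rows=[
    [0,0,0,0,0,0,0],
    [0,0,0,0,0,0,0],
    [0,0,0,0,0,0,0],
  ],
)

```text
clock: 17.75
position: [512.9, -265.3, 167.4]
ee_rot: [0.877, -0.48, 0.0, -0.0]
contact_force: [0.6, 0.2, -2.1]
gripper_width: 23.0
```

```bash
python3 -c "
from h import *
plan([513,-267,91.5],-1.0)"
```

```text
t 17.75 pos [ 512.9 -265.3  167.4] yaw -1.001 F [ 0.62  0.21 -2.08] w 23.0
tilt [ 0.e+00  1.e-04 -1.e+00] turn z deg -0.05 then shift cm [0.146 0.081 7.585]
```

servo_tool(
  rows=[
    [0,0,0,2,0,0,0],
    [0,0,0,2,0,0,0],
    [0,0,0,1.5,0,0,0],
    [0,0,0,1,0,0,0],
    [0,0,0,0.5,0,0,0],
    [0,0,0,0.3,0,0,0],
    [0,0,0,0.2,0,0,0],
    [0,0,0,0,0,0,0],
    [0,0,0,0,0,0,0],
  ],
)

```text
clock: 18.65
position: [512.9, -266.4, 92.9]
ee_rot: [0.877, -0.48, 0.001, -0.0]
contact_force: [-0.8, -0.2, -2.2]
gripper_width: 23.2
```

```bash
python3 q.py
```

```text
t 18.65 s -22.84 lat -234.54 z 92.9 Fs -0.83 Fl -0.05 Fz -2.23 T [-0.039  0.085 -0.015] w 23.2 q1eff [ 3.000e-02 -3.958e+01  1.538e+01  3.520e+00 -1.000e-02 -0.000e+00]
```

servo_tool(
  rows=[
    [0,0,0,0.1,0,0,0],
    [0,0,0,0.1,0,0,0],
    [0,0,0,0.05,0,0,0],
    [0,0,0,0,0,0,0],
  ],
)

```text
clock: 19.05
position: [512.8, -266.6, 90.9]
ee_rot: [0.877, -0.48, 0.001, 0.0]
contact_force: [-2.5, 0.1, 4.6]
gripper_width: 23.4
```

```bash
python3 q.py
```

```text
t 19.05 s -22.95 lat -234.66 z 90.9 Fs -2.47 Fl 0.48 Fz 4.56 T [0.293 0.544 0.023] w 23.4 q1eff [ 2.700e-01 -3.586e+01  1.440e+01  3.040e+00  5.900e-01 -3.000e-02]
```

Down on the mat at 90.9, the same height as when I gripped it. Release, and rise straight up.

servo_tool(
  rows=[
    [0.3,0,0,0,0,0,0],
    [0.6,0,0,0,0,0,0],
    [1,0,0,0,0,0,0],
    [1,0,0,0,0,0,0],
    [1,0,0,0,0,0,0],
    [1,0,0,0,0,0,0],
    [1,0,0,-2,0,0,0],
    [1,0,0,-3,0,0,0],
    [1,0,0,-3,0,0,0],
    [1,0,0,-3,0,0,0],
    [1,0,0,-3,0,0,0],
    [1,0,0,0,0,0,0],
  ],
)

```text
clock: 20.25
position: [514.9, -267.3, 235.0]
ee_rot: [0.877, -0.48, 0.005, -0.001]
contact_force: [0.0, -0.7, 0.8]
gripper_width: 85.7
```

servo_tool(
  rows=[
    [1,-3,0,-2,0,0,0],
    [1,-4,0,0,0,0,0],
    [1,-4,0,0,0,0,0],
    [1,-4,0,0,0,0,0],
    [1,0,0,0,0,0,0],
    [1,0,0,0,0,0,0],
  ],
)

```text
clock: 20.85
position: [431.6, -139.4, 249.9]
ee_rot: [0.877, -0.48, 0.0, -0.0]
contact_force: [1.7, -0.0, 1.3]
gripper_width: 85.2
```

```bash
python3 q.py; python3 -c "
from h import *
a=snap('side','s6');b=snap('top','t6')
i=cv2.resize(a['image'][140:310,220:360],None,fx=2.8,fy=2.8,interpolation=cv2.INTER_CUBIC)
j=cv2.resize(b['image'][80:250,222:362+30],None,fx=2.35,fy=2.8,interpolation=cv2.INTER_CUBIC)
cv2.imwrite('pics/p6.png',np.hstack([i,j])[:,:,::-1])"
```

```text
t 20.85 s -84.47 lat -96.93 z 249.9 Fs 1.65 Fl -0.27 Fz 1.28 T [ 0.017 -0.05  -0.033] w 85.2 q1eff [ 4.400e-01 -2.346e+01  1.768e+01  3.920e+00 -4.000e-02 -2.000e-02]
```

View pics/p6.png

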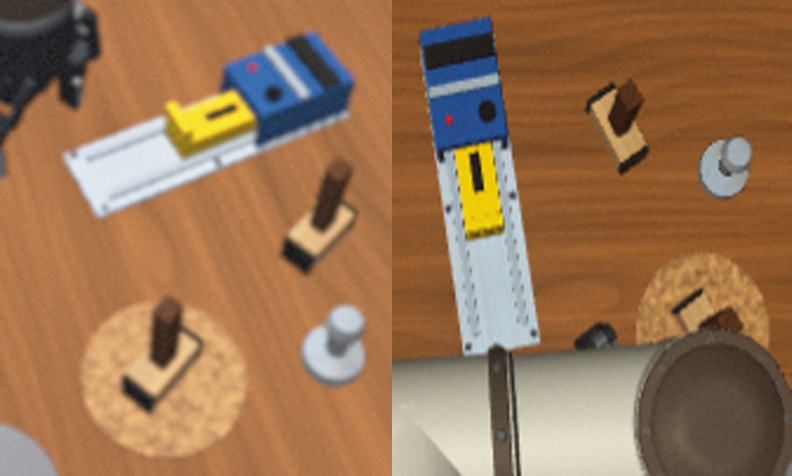

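The mallet stands upright near the centre of the cork mat. The slide is flat in its track with its nose in the hood, and the tamper and second mallet look untouched. Handing in.

```bash
python3 -c "
from bench import *
print(job_done())"
```

```text
the job is handed in; nothing more can be done
None
```

I set the slide against the hidden stop, stood the mallet back on its cork mat and handed the job in at about 21 s of the 72 s allowed. No verdict is reported.

- **Push:** I gripped the rightmost mallet, the one on the cork mat, and pushed the slide in small steps. Resistance jumped at about the pin, then went solid 3 mm further on. Another 1 mm of command moved it only about 0.15 mm.
- **Force:** The total push peaked near 8.7 N, including slide friction. The force on the stop itself was therefore lower, well under 15 N. I inferred this from the wrist force, since the stop contact cannot be measured directly.
- **Last checks:** The side picture showed the mallet upright near the mat's centre and released, the slide flat in its track with its nose in the hood, and the tamper in place. The tin and cup were outside the last crops, but the arm only passed them about 240 mm up.
- **Not confirmed:** That the slide is still pressing on the pin after I backed off was not measured. It rests on friction (about 2 to 3 N) exceeding the pin's spring. The resistance in the pin stage was also larger than the spring alone explains, by roughly 2 N. I put that down to friction.

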